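Touch off a bridge blank with three dial gauges

ROBOT

A 6-joint arm with a two-finger parallel gripper is mounted at the origin on a cart in front of the work surface, level with it; the furniture and walls round the work are solid. World frame = base frame: x ahead of the robot, y to its left, z up, the work surface at z = 0. Lengths are in m, angles in degrees, forces in N, time in s.
With the tool pointing down it reaches from about 0.375 to 0.9 m from the base axis. Payload 3.1 kg.
Tool frame: the origin (TCP) lies between the finger pads; the fingertips stand 11 mm ahead of it and the grasp point (between the pads) lies 8 mm behind it; z points along the fingers, y is the line along which they close (so a half turn about z gives the same grasp; the last joint's range is limited). The gripper opens to 87 mm and grips with 3 to 60 N. Pads are 19 mm wide; open, the fingers measure 117 mm over their backs; the gripper's body (75 mm by 190 mm) begins 51 mm behind the grasp point.
Start: joints at [-87.233, 30.224, 82.088, -0, 67.689, -10.227], TCP at [0.141, -0.609, 0.234] pointing down, gripper open.
Joint ranges: [-176.69, 176.69], [-43.24, 126.21], [12.49, 139.97], [-82, 262], [0, 151.66], [-163.58, 163.58]. Speed limits (degrees/s): [159.86, 159.86, 180, 180, 180, 180].

INTERFACE

Orientations are given as a 3x3 rotation matrix whose columns are the frame's x, y, z axes.
In Python, from rig import bot gives the robot as it stands.
- The arm moves only by the tool apply_moves, never from a script. Its argument "steps" is a list that holds one entry, the list of rows, each a list of 7 numbers: the shift along the tool's x, y, z in cm, then the turn, a rotation vector about the tool's x, y, z in degrees, then the gripper command: -1 is shut, 1 is fully open, values between are in proportion. In form: [[[dx, dy, dz, rx, ry, rz, jaw], ...]]. A call has 1 to 20 rows; each row is the pose to reach, as a shift and turn from the pose commanded when the call began, along the tool's axes at that moment; what a row does not reach only later rows make up. A row lasts 1/8 s, in which the tool goes at most 62.5 mm and 10.7 degrees, less where a joint would pass 70% of its speed; a pose out of reach is approached as far as the arm can. A call with a gripper value outside its range is refused whole. The fingers move at their own pace and stop on an object; the grip force is fixed at half the most. Time passes only in rows, so rows that repeat a pose let the fingers close. It gives the time, the measured TCP pose, the force, the opening and the grip force at its end, in the units of the state.
- bot.read_state(): the state, without advancing time (a new reading comes with each control period).
- bot.capture(name): name is "scene" or "top" or "wrist"; returns the picture (480x640x3 uint8, blue, green, red); there is no depth.
- bot.camera_model(name): a dict with "intrinsics" (3x3 intrinsics, pixels), "R" (3x3) and "t" (3): a world point X has camera coordinates R X + t. Camera axes: x right, y down, z forward; pixel columns grow to the right and rows downward; lengths in m; the calibration is good to about 2 mm. A picture is of the moment at which its call begins: read the wrist's pose just before it. camera_model takes no time and is no camera call; for the wrist camera it gives the pose at the moment of the call.
- bot.hand_in(): hands the job in; it is judged then, once.
The state is a dict: "time_s": time; "joint_positions": joint angles; "qvel": joint speeds; "tau": joint torques, N m; "position": TCP position; "tcp_rot": TCP orientation; "force": force on the tool from outside, world axes, zero at the start; "moment": the same for the moment, N m; "opening": opening from 0.0 (shut) to 1.0 (fully open); "grasp_force": force on a finger pad.
Only numpy, scipy, OpenCV 4.12 (cv2) and the standard library are available. Lean on these libraries where they do the work, as an engineer would, in place of code of your own. Each camera call takes 0.05 s, during which the arm holds its last target. There are 200 camera calls.

TASK

The rosewood bridge blank is strapped down roughly on the gauging plate; touch it off at three points so that its exact lie can be read before the saddle slot is cut. Slide each of the three dial gauges along its rail by its thumb post until its point meets the blank (two on the long edge, one on the end) and its plunger is pressed in about 2 mm, at least 1 and at most 3.5. Do it gently, never ramming a plunger in till it strikes solid, and leave all three gauges standing so.

Things in the scene. Friction and masses are not known exactly. Their poses are not given: they have to be found in the camera images.
- plate: Gauging plate, fixed steel 200 x 288 x 16 mm with three short dark rails, flat on the bench behind the guitar's neck. Origin: centre of its underside, z up. On each rail slides a carriage with a thumb post and a dial gauge; it can only slide along its rail (45 mm in all, starting 0 to 6 mm from the rear end), drags with a steady 6 N of friction either way, and stays where it is left.
- blank: Rosewood bridge blank, a dark bar 34 x 152 x 12 mm (x, y, z) on a plywood bed, under two steel straps on its far side; fixed, it cannot shift, but lies up to 3 mm and 0.05 rad off square on the plate. Origin: centre of its underside, 19 mm over the plate's top. Its long edge, at x = -17 mm, faces gauges a and b; its end, at y = +76 mm, faces gauge c.
- gauge_a: Carriage with dial gauge, the left of the two that face the long edge. Origin (all three): on the thumb post's axis at the plate's top; x = the way it slides towards the blank, z up. Under the post a collar clamps the gauge's stem; the round case, face up, 41 mm across, top 35 mm over the origin, lies behind; ahead is the plunger with a 7 mm ball point 25 mm over the origin.
- gauge_b: The right of the two that face the long edge; as gauge a. In all three the tip of the free plunger stands 27 to 37 mm ahead of the origin (along x): each gauge is clamped at a reach of its own, not measured. At rest the dial's hand points along x, towards the post; it turns clockwise 36 degrees for each mm the plunger is pressed in.
- gauge_c: The single gauge at the plate's left end, which slides right against the blank's end; as gauge a, but its collar and gauge lie 60 mm to the post's +y side (away from the robot). In all three the sprung plunger pushes back with 1 N at first touch plus 1 N for each mm pressed in (2 mm: 3 N) and strikes solid at 6.5 mm. Pushing the post, you feel this on top of the carriage's 6 N drag.
- post_a (a point): Middle of the black knurled head of gauge a's thumb post, the place to take it: an upright round head 19 mm across and 34 mm tall, its top 17 mm above this point. Axes as the carriage's: x along the rail towards the blank.
- post_b (a point): Middle of the black knurled head of gauge b's thumb post, the place to take it: an upright round head 19 mm across and 34 mm tall, its top 17 mm above this point. Axes as the carriage's: x along the rail towards the blank.
- post_c (a point): Middle of the black knurled head of gauge c's thumb post, the place to take it: an upright round head 19 mm across and 34 mm tall, its top 17 mm above this point. Axes as the carriage's: x along the rail towards the blank.

How it is judged:
By the outcome, as a careful person would: the job done as asked, in the order asked, and still so for the second after the job is handed in, with the robot touching nothing.
It also fails if it takes over 67 s, if anything falls off the work surface, if the arm or the gripper's body presses on something with over 40 N, if the wrist force passes 120 N, or if a joint passes its speed limit or range.

## Working session

There is one attempt and no reset: what is moved stays moved. The work goes in short steps, Python scripts to look and compute and a tool call to move; the robot and the scene stay as the last step left them, time stands still between calls to the robot, and variables do not carry over. Pictures are saved under pics/ and viewed, at most 10 in all, crops included, and the job is handed in when it is done.

Besides the shell and the picture viewer there is one more tool, called after "Call:" as a command line: name --argument value ..., lists and objects as JSON in quotes. apply_moves: Moves the arm, as the interface text tells. Its arguments: {"type":"object","properties":{"steps":{"type":"array","items":{"type":"array","items":{"type":"array","items":{"type":"number"}}}}},"required":["steps"]}

```bash
mkdir -p pics; ls; python3 - <<'E'
from rig import bot
import cv2
s=bot.read_state();print({k:s[k] for k in("time_s","position","tcp_rot","force","opening")})
for n in("scene","top"):
    cv2.imwrite(f"pics/{n}0.png",bot.capture(n));m=bot.camera_model(n);print(n,m)
E
```

```text
pics
{'time_s': 0.0, 'position': array([ 0.14054445, -0.60824851,  0.23256744]), 'tcp_rot': array([[ 9.74382984e-01,  2.24895052e-01, -1.25767772e-04],
       [ 2.24894786e-01, -9.74380608e-01,  2.18325488e-03],
       [ 3.68457543e-04, -2.15561092e-03, -9.99997609e-01]]), 'force': array([ 0.67758486, -0.04672472,  0.91189611]), 'opening': 1.0019057679301038}
scene {'intrinsics': array([[597.16560975,   0.        , 321.60842427],
       [  0.        , 597.16560975, 237.27060993],
       [  0.        ,   0.        ,   1.        ]]), 'R': array([[ 0.94575228,  0.32487501, -0.00297475],
       [ 0.22873512, -0.67232343, -0.70403228],
       [-0.23072249,  0.6651597 , -0.71016175]]), 't': array([-0.72595058,  0.04607272,  0.91597895])}
top {'intrinsics': array([[477.02462961,   0.        , 322.99550834],
       [  0.        , 477.02462961, 231.65427432],
       [  0.        ,   0.        ,   1.        ]]), 'R': array([[-0.00591774, -0.99978865,  0.01968858],
       [-0.997893  ,  0.00463209, -0.06471562],
       [ 0.06461074, -0.02003007, -0.9977095 ]]), 't': array([0.185101  , 0.66392371, 0.89135751])}
```

View pics/scene0.png

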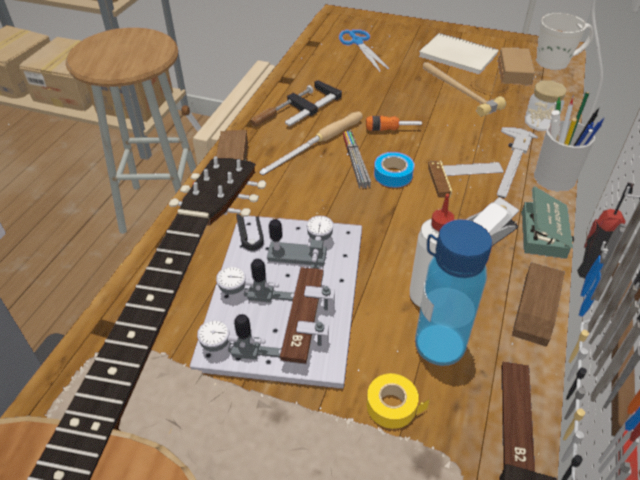

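View pics/top0.png

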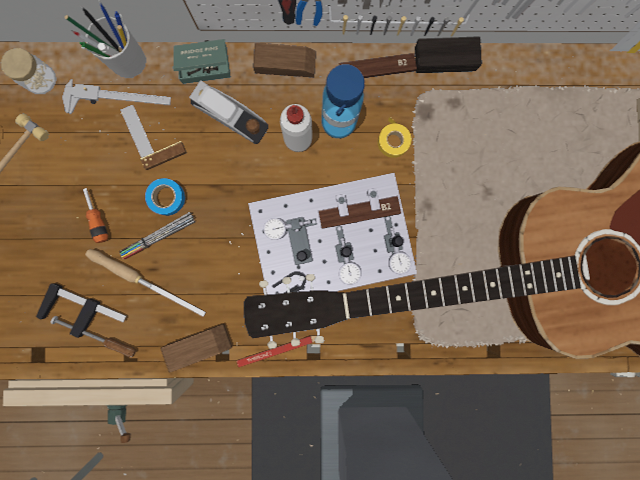

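The scene view shows the plate at (200-360, 215-385). The post heads are at (243,325) b, (258,270) a and (276,230) c. In the top view the posts are near (396,241), (345,250) and (302,256). A dark U-shaped thing (a capo?) stands near post c, so I'll enlarge both views.

```bash
python3 - <<'E'
import cv2,numpy as np
a=cv2.imread("pics/scene0.png")[205:385,190:370];b=cv2.imread("pics/top0.png")[170:310,240:420]
a=cv2.resize(a,None,fx=3,fy=3,interpolation=2);b=cv2.resize(b,None,fx=4,fy=4,interpolation=2)
cv2.imwrite("pics/c1.png",a);cv2.imwrite("pics/c2.png",b)
E
```

```text
(no output)
```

View pics/c1.png

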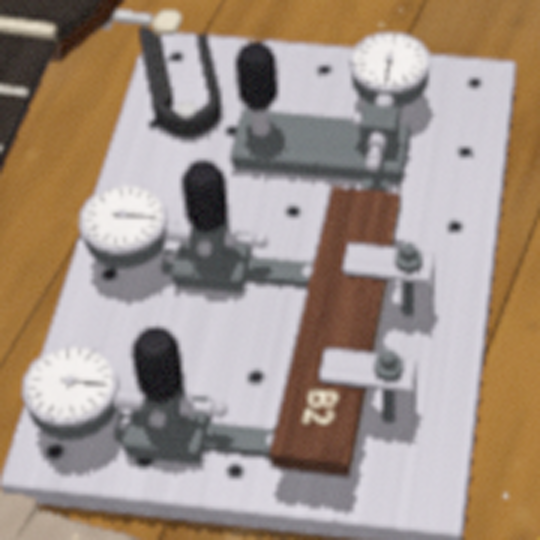

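View pics/c2.png

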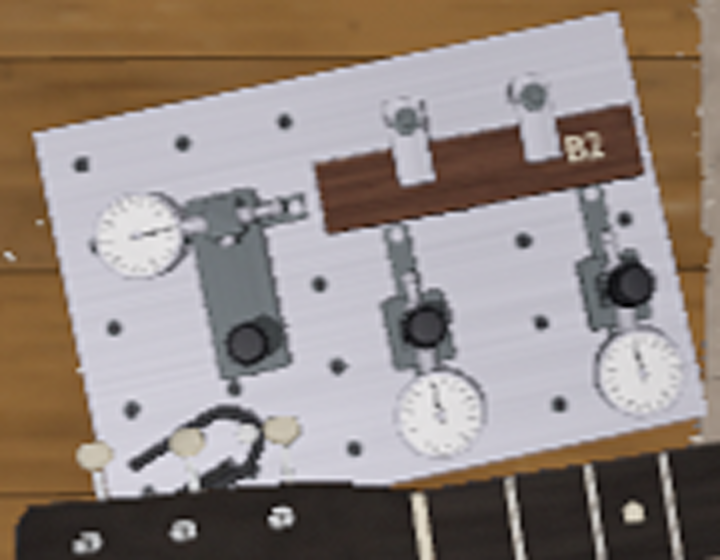

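The crops show the post head tops clearly in both views. The U-shaped capo is at the plate's corner, in the top crop at (130-265, 405-490). Next I'll triangulate the heads, plate corners, blank edges, ball tips and capo.

```bash
cat > h.py <<'E'
import numpy as np,cv2
from rig import bot
def ray(m,u):
    R=np.array(m["R"]);d=R.T@np.linalg.inv(m["intrinsics"])@np.array([*u,1.]);return -R.T@m["t"],d/np.linalg.norm(d)
def plane(m,u,z):
    c,d=ray(m,u);return c+d*(z-c[2])/d[2]
def tri(m1,u1,m2,u2):
    (a,d),(b,e)=ray(m1,u1),ray(m2,u2);s=np.linalg.lstsq(np.c_[d,-e],b-a,rcond=None)[0]
    p,q=a+d*s[0],b+e*s[1];return (p+q)/2,np.linalg.norm(p-q)
def proj(m,X):
    p=m["intrinsics"]@(m["R"]@X+m["t"]);return p[:2]/p[2]
E
python3 - <<'E'
from h import *
np.set_printoptions(precision=4,suppress=True)
S,T=bot.camera_model("scene"),bot.camera_model("top")
s=lambda x,y:(x/3+190-.33,y/3+205-.33)
t=lambda x,y:(x/4+240-.38,y/4+170-.38)
for n,a,b in [("c",(256,56),(248,341)),("a",(205,176),(427,326)),("b",(157,342),(630,284)),
  ("dial c",(390,63),(140,234)),("dial a",(124,215),(440,412)),("dial b",(70,382),(641,370)),
  ("capo bend",(190,128),(235,410)),("capo tipR",(205,38),(135,465)),("plate FL",(515,62),(35,132)),("plate FR",(462,535),(617,12)),("blankBR",(272,462),(642,175)),("blankTL",(330,188),(325,232)),("blankFL",(400,193),(315,163))]:
    print(n,*tri(S,s(*a),T,t(*b)))
P=[plane(T,t(*p),.016)[:2] for p in [(35,132),(617,12),(705,415)]]
print(P);d=P[0]-P[1];print("plate yaw",np.degrees(np.arctan2(-d[0],d[1])),np.linalg.norm(d),np.linalg.norm(P[2]-P[1]))
B=[plane(T,t(*p),.047)[:2] for p in [(315,163),(630,105),(642,175),(327,233)]]
print("blank",B)
for a,b in ((0,1),(3,2)):
    d=B[a]-B[b];print(np.degrees(np.arctan2(-d[0],d[1])),np.linalg.norm(d))
E
```

```text
c [0.6203 0.2212 0.0842] 0.0011491462643687302
a [0.627  0.1421 0.0832] 0.0022401060552419204
b [0.6448 0.0512 0.0821] 0.001376610166601602
dial c [0.6706 0.2717 0.0487] 0.0013467081274399957
dial a [0.5876 0.134  0.0509] 0.0007912819435241673
dial b [0.606  0.0408 0.0504] 0.00016713927244498797
capo bend [0.5836 0.2264 0.0177] 0.010256505765699907
capo tipR [0.5644 0.276  0.03  ] 0.0031744894363807796
plate FL [0.7223 0.3247 0.0169] 0.0016833471255762599
plate FR [0.7806 0.0439 0.0155] 0.002783007878608227
blankBR [0.6985 0.0374 0.0394] 0.0026203561610694806
blankTL [0.6708 0.186  0.0448] 9.496879531730022e-05
blankFL [0.7034 0.1908 0.0477] 0.0016009231179043228
[array([0.7216, 0.3244]), array([0.7792, 0.0434]), array([0.5843, 0.0042])]
plate yaw 11.573516753251255 0.28686973132805754 0.19880184319392658
blank [array([0.7028, 0.1905]), array([0.7294, 0.0433]), array([0.6966, 0.0382]), array([0.6702, 0.1851])]
10.265715850442229 0.14958457424809446
10.198978442685469 0.14924267409949418
```

The numbers agree with the given sizes: plate 287x199, dial tops at z=0.051, head tops at z≈0.083. Plate yaw is about 11.6° and blank yaw about 10.2°. The tool is already almost aligned for all three posts, so I'll go above post a.

Call:
apply_moves --steps '[[[64.3,-62.1,4,0,0,1.4,1],[64.3,-62.1,4,0,0,1.4,1],[64.3,-62.1,4,0,0,1.4,1],[64.3,-62.1,4,0,0,1.4,1],[64.3,-62.1,4,0,0,1.4,1],[64.3,-62.1,4,0,0,1.4,1],[64.3,-62.1,4,0,0,1.4,1],[64.3,-62.1,4,0,0,1.4,1],[64.3,-62.1,4,0,0,1.4,1],[64.3,-62.1,4,0,0,1.4,1],[64.3,-62.1,4,0,0,1.4,1],[64.3,-62.1,4,0,0,1.4,1],[64.3,-62.1,4,0,0,1.4,1],[64.3,-62.1,4,0,0,1.4,1],[64.3,-62.1,4,0,0,1.4,1],[64.3,-62.1,6,0,0,1.4,1],[64.3,-62.1,6,0,0,1.4,1],[64.3,-62.1,6,0,0,1.4,1],[64.3,-62.1,6,0,0,1.4,1]]]'

```text
time_s: 2.48
position: [0.6278, 0.14, 0.1745]
tcp_rot: [[0.98, 0.2, 0.001], [0.2, -0.98, 0.0], [0.001, 0.0, -1.0]]
force: [0.5, -0.3, -0.6]
opening: 1.005
grasp_force: 0.0
```

```bash
python3 - <<'E'
from h import *
np.set_printoptions(precision=4,suppress=True)
s=bot.read_state();m=bot.camera_model("wrist");cv2.imwrite("pics/w1.png",bot.capture("wrist"))
print(s["time_s"],s["position"],s["tcp_rot"],s["force"]);print(m,-m["R"].T@m["t"])
for X in [(.6203,.2212,.083),(.627,.1421,.083),(.6448,.0512,.083),(.5876,.134,.051)]:print(proj(m,np.array(X)))
E
```

```text
2.475 [0.6278 0.14   0.1745] [[ 0.9798  0.2     0.0012]
 [ 0.2    -0.9798  0.    ]
 [ 0.0012  0.0002 -1.    ]] [ 0.4666 -0.2959 -0.5999]
{'intrinsics': array([[368.2948,   0.    , 319.0528],
       [  0.    , 368.2948, 239.3147],
       [  0.    ,   0.    ,   1.    ]]), 'R': array([[ 0.1998, -0.9798, -0.001 ],
       [-0.9441, -0.1927,  0.2675],
       [-0.2623, -0.0525, -0.9635]]), 't': array([0.0118, 0.6022, 0.5057])} [0.6988 0.1542 0.3261]
[200.1776 233.7243]
[315.732 246.724]
[450.1109 247.7591]
[316.3223 283.3344]
```

View pics/w1.png

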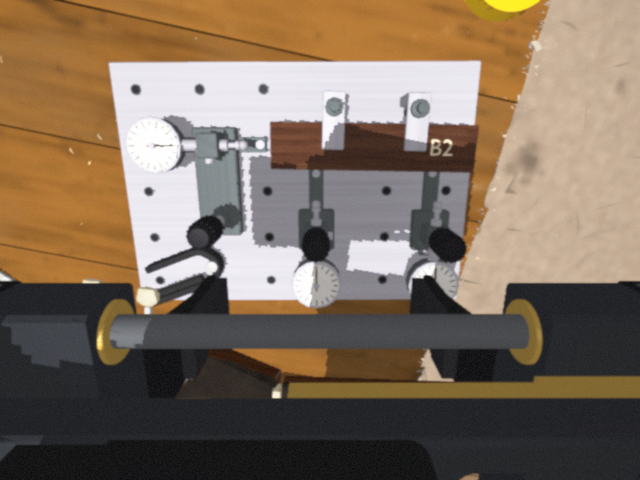

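The wrist view agrees with the triangulation: head a at (316,243), b at (447,244), c at (205,232), and no hand deflected yet. I'll descend on post a and grip it across the rail, fingers clear of the case.

Call:
apply_moves --steps '[[[0,-0.2,5,0,0,0,1],[0,-0.2,9,0,0,0,1],[0,-0.2,11,0,0,0,1],[0,-0.2,11,0,0,0,1],[0,-0.2,11,0,0,0,-1],[0,-0.2,11,0,0,0,-1],[0,-0.2,11,0,0,0,-1],[0,-0.2,11,0,0,0,-1],[0,-0.2,11,0,0,0,-1],[0,-0.2,11,0,0,0,-1],[0,-0.2,11,0,0,0,-1]]]'

```text
time_s: 3.9
position: [0.627, 0.1427, 0.0635]
tcp_rot: [[0.98, 0.201, -0.0], [0.201, -0.98, 0.0], [-0.0, -0.0, -1.0]]
force: [-0.4, -0.0, 0.5]
opening: 0.288
grasp_force: 0.0
```

Call:
apply_moves --steps '[[[0,0,0,0,0,0,-1],[0,0,0,0,0,0,-1],[0,0,0,0,0,0,-1],[0.2,0,0,0,0,0,-1],[0.4,0,0,0,0,0,-1],[0.6,0,0,0,0,0,-1],[0.8,0,0,0,0,0,-1],[1.0,0,0,0,0,0,-1]]]'

```text
time_s: 4.9
position: [0.634, 0.1439, 0.0634]
tcp_rot: [[0.979, 0.201, -0.007], [0.201, -0.979, -0.002], [-0.007, 0.0, -1.0]]
force: [-4.9, -3.7, 4.7]
opening: 0.208
grasp_force: 30.0
```

```bash
python3 - <<'E'
from h import *
s=bot.read_state();print(s["time_s"],s["position"],s["force"],s["grasp_force"])
a=bot.capture("scene")[205:385,190:370];b=bot.capture("wrist")[90:320,100:500]
a=cv2.resize(a,None,fx=3,fy=3,interpolation=2)
c=np.zeros((540,800,3),np.uint8);c[:,:400][:230]=b;c=np.zeros((540,780,3),np.uint8);c[:,:540]=a;c[:230,540:]=b[:,100:340]
cv2.imwrite("pics/m1.png",c)
E
```

```text
4.9 [0.63404237 0.14392534 0.06343593] [-4.87837459 -3.65036465  4.72687579] 29.99991489923559
```

View pics/m1.png

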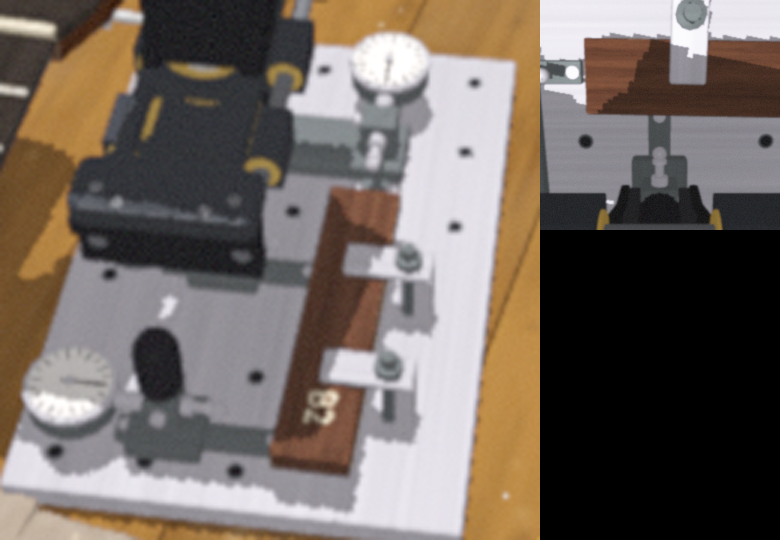

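The dial is hidden by the hand, but the wrist view shows the plunger's ball near (659,153) in the inset, well short of the blank's edge at row 114. I'll advance more and measure the gap.

Call:
apply_moves --steps '[[[0.2,0,0,0,0,0,-1],[0.4,0,0,0,0,0,-1],[0.6,0,0,0,0,0,-1],[0.6,0,0,0,0,0,-1],[0.6,0,0,0,0,0,-1]]]'

```text
time_s: 5.62
position: [0.6403, 0.1452, 0.0634]
tcp_rot: [[0.979, 0.201, -0.006], [0.201, -0.98, -0.001], [-0.006, 0.0, -1.0]]
force: [-4.7, -3.4, 3.1]
opening: 0.207
grasp_force: 30.0
```

```bash
python3 - <<'E'
from h import *
s=bot.read_state();print(s["time_s"],s["position"],s["force"],s["grasp_force"])
m=bot.camera_model("wrist");b=bot.capture("wrist");print(m)
for x in range(0,3):print(plane(m,(319,180+20*x),.041),plane(m,(319,180+20*x),.047))
cv2.imwrite("pics/m2.png",cv2.convertScaleAbs(cv2.resize(b[170:290,240:400],None,fx=5,fy=5,interpolation=2),alpha=1.7))
E
```

```text
5.625 [0.640285   0.14524679 0.06344013] [-4.71815378 -3.35135402  3.14851715] 30.000021803425625
{'intrinsics': array([[368.29477795,   0.        , 319.05275651],
       [  0.        , 368.29477795, 239.31474291],
       [  0.        ,   0.        ,   1.        ]]), 'R': array([[ 0.2011964 , -0.97955029, -0.00111546],
       [-0.94188198, -0.19377196,  0.27442807],
       [-0.26903224, -0.05416331, -0.96160698]]), 't': array([0.01334519, 0.64300632, 0.40664872])}
[0.69209596 0.15575657 0.041     ] [0.69279611 0.15589267 0.047     ]
[0.68283085 0.15385393 0.041     ] [0.68385123 0.15405579 0.047     ]
[0.67328279 0.15189318 0.041     ] [0.67463319 0.15216281 0.047     ]
```

View pics/m2.png

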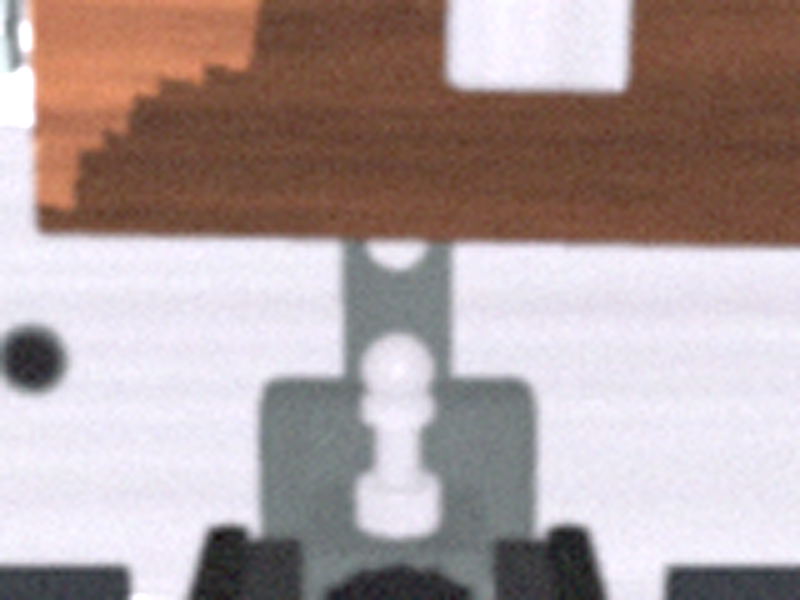

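The view is clear. The ball centre is at crop (397,368) with a diameter of 73 px (7 mm, as expected), the blank's edge at y≈237 and the sleeve front at y≈477. The gap works out at about 11 mm, so I'll advance 9 mm slowly, then in small steps.

Call:
apply_moves --steps '[[[0.15,0,0,0,0,0,-1],[0.3,0,0,0,0,0,-1],[0.45,0,0,0,0,0,-1],[0.6,0,0,0,0,0,-1],[0.75,0,0,0,0,0,-1],[0.85,0,0,0,0,0,-1],[0.9,0,0,0,0,0,-1],[0.9,0,0,0,0,0,-1]]]'

```text
time_s: 6.68
position: [0.6489, 0.147, 0.0635]
tcp_rot: [[0.979, 0.201, -0.006], [0.201, -0.98, -0.001], [-0.006, 0.0, -1.0]]
force: [-5.6, -2.9, 4.1]
opening: 0.208
grasp_force: 30.0
```

Call:
apply_moves --steps '[[[0.05,0,0,0,0,0,-1],[0.1,0,0,0,0,0,-1]]]'

```text
time_s: 6.92
position: [0.6497, 0.1472, 0.0634]
tcp_rot: [[0.979, 0.201, -0.007], [0.201, -0.979, -0.001], [-0.007, 0.0, -1.0]]
force: [-5.9, -2.9, 4.4]
opening: 0.206
grasp_force: 30.0
```

Call:
apply_moves --steps '[[[0.05,0,0,0,0,0,-1],[0.1,0,0,0,0,0,-1]]]'

```text
time_s: 7.18
position: [0.6506, 0.1474, 0.0634]
tcp_rot: [[0.979, 0.201, -0.007], [0.201, -0.979, -0.002], [-0.007, 0.0, -1.0]]
force: [-5.9, -4.0, 4.8]
opening: 0.206
grasp_force: 30.0
```

```bash
cat > g.py <<'E'
from h import *
# bright plunger profile along the wrist image column: ball top row and sleeve front row, blank edge row
def look(name=None,col=319):
    s=bot.read_state();b=bot.capture("wrist");r=np.array(s["position"]);f=np.array(s["force"])
    print(s["time_s"],r,"along x'",r@[.98,.2,0],"F",f,f@[.98,.2,0],"along c",r@[.2,-.98,0],f@[.2,-.98,0])
    if name:cv2.imwrite(name,cv2.convertScaleAbs(cv2.resize(b[170:290,240:400],None,fx=5,fy=5,interpolation=2),alpha=1.7))
    w=b.astype(int)[:,col-13:col+14];return b
E
python3 - <<'E'
from g import *
np.set_printoptions(precision=4,suppress=True)
b=look("pics/m3.png")
print(b[200:285,317:322].mean((1,2)).round().astype(int)); o=cv2.imread("pics/m2.png")
E
```

```text
7.175 [0.6506 0.1474 0.0634] along x' 0.6670328715367616 F [-5.9106 -3.9574  4.8442] -6.5839228150681235 along c -0.014291395373818318 2.6961547442380724
[ 49  50  52  51  52  51  51  50  50  50  48  50  53  52  50  48  47  49
  47  44  46  47  47  47  46  45  45  46  51  48  50  51  53  53  52  53
  51  54  58  81 115 136 141 144 144 141 138 138 136 134 136 139 142 145
 145 143 140 139 139 139 140 138 139 138 140 139 136 133 133 140 141 139
 140 139 138 139 131 107  80  70  73  72  63  44  28]
```

```bash
cat >> g.py <<'E'
def cross(p,lv,i0,up=True):
    for i in range(i0,len(p)-1):
        if (p[i]-lv)*(p[i+1]-lv)<=0 and p[i]!=p[i+1] and (p[i+1]>p[i])==up:return i+(lv-p[i])/(p[i+1]-p[i])
def feat(b,col=319,w=2):
    b=b.astype(float);p=b[:,col-w:col+w+1].mean((1,2));e=(b[:,col-20:col+21,2]-b[:,col-20:col+21,0]).mean(1)
    side=np.c_[b[:,col-7:col-5],b[:,col+5:col+7]] if False else (b[:,[col-7,col-6,col+6,col+7]].mean((1,2)))
    return p,e,side
E
python3 - <<'E'
from g import *
np.set_printoptions(precision=0,suppress=True,linewidth=150)
b=look();p,e,s=feat(b);print("RB 215:245",e[215:245]);print("side 235:285",s[235:285])
E
```

```text
7.225 [1. 0. 0.] along x' 0.6670622906345136 F [-5. -3.  4.] -5.359546108327121 along c -0.014318241345952559 1.9325575843442087
RB 215:245 [31. 32. 33. 31. 29. 29. 31. 32. 31. 30. 30. 30. 32. 33. 34. 33. 35. 36. 36. 36. 34. 35. 36. 30. 15.  1. -4. -5. -5. -5.]
side 235:285 [ 52.  50.  53.  54.  67.  92. 107. 114. 117. 118. 113. 105.  94.  95. 106. 116. 119. 118. 114. 101.  83.  77.  75.  74.  76.  77.  76.  76.  83.
  98. 117. 126. 129. 133. 134. 134. 134. 133. 133. 130. 119.  96.  73.  67.  66.  71.  72.  72.  59.  38.]
```

Call:
apply_moves --steps '[[[0.05,0,0,0,0,0,-1],[0.1,0,0,0,0,0,-1],[0.15,0,0,0,0,0,-1],[0.15,0,0,0,0,0,-1]]]'

```text
time_s: 7.78
position: [0.6513, 0.1475, 0.0634]
tcp_rot: [[0.979, 0.202, -0.009], [0.202, -0.979, -0.002], [-0.009, 0.0, -1.0]]
force: [-6.3, -4.7, 5.3]
opening: 0.205
grasp_force: 30.0
```

```bash
cat >> g.py <<'E'
def gap(b,col=319,r0=246,r1=272,lv=95):
    s=feat(b,col)[2];f=cross(s,lv,r0+5,False);g=cross(s,lv,int(f)+2,True);return f,g,g-f
E
python3 - <<'E'
from g import *
np.set_printoptions(precision=1,suppress=True,linewidth=150)
b=look();s=feat(b)[2];print(s[235:285]);print(gap(b))
print(gap(cv2.resize(cv2.imread("pics/m3.png"),(160,120),interpolation=3)/1.7,col=79,r0=75)if 0 else "")
E
```

```text
7.775 [0.7 0.1 0.1] along x' 0.6677830602429977 F [-6.3 -4.7  5.3] -7.071938831575825 along c -0.014295939443065642 3.310632403332091
[ 52.2  51.4  51.2  53.   54.1  60.8  81.2 104.1 114.7 116.9 115.4 110.8 105.   97.   96.8 108.2 116.6 119.4 119.  115.2 102.2  87.6  77.2  76.1
  76.2  75.6  74.7  75.5  83.   99.7 116.1 125.9 129.3 132.4 133.7 133.4 133.  132.3 133.7 130.8 119.2  96.6  74.2  68.1  69.   71.7  71.8  70.5
  61.2  39.9]
(np.float64(255.49142857142857), np.float64(263.72), np.float64(8.228571428571456))
```

The plunger gap in the image has shortened by 1.2 px, about 0.6 mm, and the force is rising, so the ball has touched. I'll push about 1.4 mm more.

Call:
apply_moves --steps '[[[0.05,0,0,0,0,0,-1],[0.1,0,0,0,0,0,-1],[0.15,0,0,0,0,0,-1],[0.2,0,0,0,0,0,-1],[0.2,0,0,0,0,0,-1]]]'

```text
time_s: 8.45
position: [0.6526, 0.1478, 0.0634]
tcp_rot: [[0.979, 0.202, -0.01], [0.202, -0.979, -0.002], [-0.01, 0.0, -1.0]]
force: [-8.4, -3.3, 6.4]
opening: 0.207
grasp_force: 30.0
```

```bash
python3 - <<'E'
from g import *
b=look();print(gap(b))
E
```

```text
8.45 [0.65259562 0.14778329 0.06341364] along x' 0.669100363397216 F [-8.44961732 -3.26741255  6.41171135] -8.934107483024244 along c -0.014308505318298572 1.5121408317182146
(np.float64(257.76), np.float64(263.6756756756757), np.float64(5.915675675675686))
```

Pressed about 1.75-2 mm by image, travel and force. I'll release, lift and move to b.

Call:
apply_moves --steps '[[[0,0,0,0,0,0,0.3],[0,0,0,0,0,0,0.3],[0,0,0,0,0,0,0.3],[0,0,0,0,0,0,0.3],[0,0,-2,0,0,0,0.3],[0,0,-5,0,0,0,0.3],[-2.7,4,-5,0,0,0,0.3],[-2.8,9.4,-5,0,0,0,0.3],[-2.8,9.4,-5,0,0,0,0.3],[-2.8,9.4,-5,0,0,0,0.3]]]'

```text
time_s: 9.75
position: [0.6488, 0.0512, 0.1146]
tcp_rot: [[0.98, 0.2, 0.001], [0.2, -0.98, 0.0], [0.001, -0.0, -1.0]]
force: [-0.3, 0.8, 0.5]
opening: 0.649
grasp_force: 0.0
```

```bash
python3 - <<'E'
from g import *
np.set_printoptions(precision=4,suppress=True)
b=look();m=bot.camera_model("wrist")
print(bot.read_state()["tcp_rot"],bot.read_state()["opening"],proj(m,np.array([.6448,.0512,.083])))
a=bot.capture("scene")[260:310,210:260]
c=np.zeros((480,800,3),np.uint8);c[:,:320]=cv2.resize(b[120:360,240:400],None,fx=2,fy=2);c[:480,320:]=cv2.resize(a,(480,480),interpolation=2)
cv2.imwrite("pics/m4.png",c)
E
```

```text
9.75 [0.6488 0.0512 0.1146] along x' 0.6460398296022917 F [-0.3174  0.7517  0.4789] -0.1607438521830289 along c 0.07962979850818039 -0.8001574739392769
[[ 0.9795  0.2013  0.0006]
 [ 0.2013 -0.9795  0.0004]
 [ 0.0007 -0.0003 -1.    ]] 0.6506803115657845 [318.6167 285.0554]
```

View pics/m4.png

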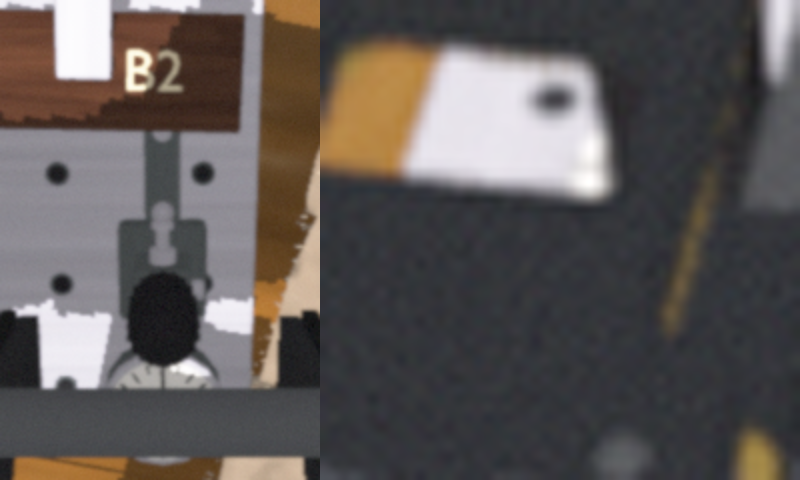

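Head b is centred between the fingers at wrist pixel (321,279), its ball at picture (162,212) and the blank edge at y≈130. Dial a is hidden by the arm, so I'll check it later. Next is to descend and grip b.

Call:
apply_moves --steps '[[[-0.4,0.1,2,0,0,0,0.3],[-0.4,0.1,5,0,0,0,0.3],[-0.4,0.1,5,0,0,0,-1],[-0.4,0.1,5,0,0,0,-1],[-0.4,0.1,5,0,0,0,-1],[-0.4,0.1,5,0,0,0,-1],[-0.4,0.1,5,0,0,0,-1],[-0.4,0.1,5,0,0,0,-1],[-0.4,0.1,5,0,0,0,-1],[-0.2,0.1,5,0,0,0,-1],[0,0.1,5,0,0,0,-1],[0.2,0.1,5,0,0,0,-1],[0.2,0.1,5,0,0,0,-1]]]'

```text
time_s: 11.48
position: [0.6486, 0.0499, 0.0643]
tcp_rot: [[0.979, 0.202, -0.004], [0.202, -0.979, -0.001], [-0.005, 0.0, -1.0]]
force: [-5.4, -1.7, 8.9]
opening: 0.205
grasp_force: 30.0
```

```bash
cat >> g.py <<'E'
def rows():
    b=look();m=bot.camera_model("wrist");p,e,s=feat(b)
    ed=cross(e,16,180,False);tp=cross(p,85,int(ed)-3,True);print("edge",ed,"balltop",tp)
    E_=plane(m,(319,ed),.047);B_=plane(m,(319,tp+7),.041);print("gap mm",1e3*((E_-B_)@[.98,.2,0])-3.5)
    print(s[int(tp)-2:int(tp)+45].round().astype(int));print(gap(b,r0=int(tp)+4))
E
python3 - <<'E'
from g import *
np.set_printoptions(precision=4,suppress=True,linewidth=150)
rows();print(bot.read_state()["grasp_force"])
E
```

```text
11.475 [0.6486 0.0499 0.0643] along x' 0.6456066011467515 F [-5.3697 -1.7276  8.9466] -5.6078251907679775 along c 0.08079514784573927 0.6190970483074444
edge 197.23356401384083 balltop 197.5179282868526
gap mm 1.0061535371980543
[ 46  47  53  68  80  78  73  73  71  72  72  74  74  73  74  73  70  74  73  74  73  74  73  71  73  74  72  72  72  72  72  72  71  74  74  72  72
  74  72  72  74  74  79  87  96 104 110]
(np.float64(244.99056603773585), np.float64(246.89333333333335), np.float64(1.9027672955974992))
29.999979390995577
```

```bash
sed -i 's/int(ed)-3,True/int(ed)+OFF,True/; s/^def rows():/def rows(OFF=12):/' g.py; python3 - <<'E'
from g import *
np.set_printoptions(precision=4,suppress=True,linewidth=150)
rows()
E
```

```text
11.525 [0.6486 0.0499 0.0643] along x' 0.6456016784641612 F [-5.189  -2.0123  8.7646] -5.487669334617322 along c 0.08078665750105037 0.9342571859856929
edge 197.21794871794873 balltop 234.33224755700326
gap mm 19.40917852671589
[ 73  72  72  72  73  78  88  97 105 110 111 110 103  93  90  97 108 113 113 109 103  87  76  70  72  71  71  72  72  73  84 101 114 121 125 125 127
 128 127 127 126 122 108  84  66  64  64]
(np.float64(244.81512605042016), np.float64(246.7471264367816), np.float64(1.9320003863614374))
```

The gap for b is about 19 mm. The same method gave 10.9 mm for a, against about 10.6 mm travelled to contact. I'll advance 17.5 mm.

Call:
apply_moves --steps '[[[0.2,0,0,0,0,0,-1],[0.4,0,0,0,0,0,-1],[0.6,0,0,0,0,0,-1],[0.8,0,0,0,0,0,-1],[1.0,0,0,0,0,0,-1],[1.2,0,0,0,0,0,-1],[1.35,0,0,0,0,0,-1],[1.5,0,0,0,0,0,-1],[1.6,0,0,0,0,0,-1],[1.7,0,0,0,0,0,-1],[1.75,0,0,0,0,0,-1],[1.75,0,0,0,0,0,-1]]]'

```text
time_s: 13.08
position: [0.6655, 0.0534, 0.0643]
tcp_rot: [[0.979, 0.202, -0.005], [0.202, -0.979, -0.001], [-0.005, -0.0, -1.0]]
force: [-5.8, -1.5, 9.3]
opening: 0.203
grasp_force: 30.0
```

```bash
cat >> g.py <<'E'
def near():
    b=look();p,e,s=feat(b);ed=cross(e,16,180,False);print("edge",ed,gap(b,r0=246));print(s[235:282].round().astype(int))
E
python3 - <<'E'
from g import *
near()
E
```

```text
13.075 [0.6654779  0.05342566 0.06433111] along x' 0.6628534724994981 F [-5.81613268 -1.48062072  9.34299589] -5.99593416907446 along c 0.08073843126986877 0.28778176627857055
edge 233.2216216216216 (np.float64(252.48936170212767), np.float64(262.67605633802816), np.float64(10.186694635900494))
[ 70  75  78  88  97 104 110 110 108 102  92  88  96 108 114 112 110 103
  87  74  71  71  71  72  72  72  73  83 101 115 122 123 126 127 127 127
 127 125 122 109  83  67  63  64  67  68  60]
```

Call:
apply_moves --steps '[[[0.07,0,0,0,0,0,-1],[0.14,0,0,0,0,0,-1],[0.2,0,0,0,0,0,-1],[0.2,0,0,0,0,0,-1]]]'

```text
time_s: 13.62
position: [0.6674, 0.0538, 0.0643]
tcp_rot: [[0.979, 0.201, -0.005], [0.201, -0.979, -0.001], [-0.005, -0.0, -1.0]]
force: [-5.7, -2.5, 9.1]
opening: 0.207
grasp_force: 30.0
```

Call:
apply_moves --steps '[[[0.05,0,0,0,0,0,-1],[0.1,0,0,0,0,0,-1],[0.1,0,0,0,0,0,-1]]]'

```text
time_s: 14.0
position: [0.6677, 0.0539, 0.0643]
tcp_rot: [[0.979, 0.202, -0.007], [0.202, -0.979, -0.001], [-0.007, -0.0, -1.0]]
force: [-7.1, -1.3, 10.4]
opening: 0.205
grasp_force: 30.0
```

```bash
python3 - <<'E'
from g import *
near()
E
```

```text
14.0 [0.66773103 0.05388364 0.06430679] along x' 0.665153138080289 F [-7.10971223 -1.34316435 10.43641992] -7.2361508553831815 along c 0.08074023972076796 -0.10564138786412963
edge 237.77938517179024 (np.float64(253.07860262008734), np.float64(262.64285714285717), np.float64(9.56425452276983))
[ 44  45  49  63  88 101 110 112 110 104  92  86  94 108 112 112 113 109
  96  77  72  71  72  72  70  72  74  83 102 113 121 125 127 127 126 126
 127 128 123 109  82  66  64  64  68  68  62]
```

Call:
apply_moves --steps '[[[0.05,0,0,0,0,0,-1],[0.1,0,0,0,0,0,-1],[0.15,0,0,0,0,0,-1],[0.2,0,0,0,0,0,-1],[0.22,0,0,0,0,0,-1],[0.22,0,0,0,0,0,-1]]]'

```text
time_s: 14.8
position: [0.6691, 0.0542, 0.0643]
tcp_rot: [[0.979, 0.202, -0.008], [0.202, -0.979, -0.001], [-0.009, -0.0, -1.0]]
force: [-8.3, -2.8, 11.7]
opening: 0.209
grasp_force: 30.0
```

```bash
python3 - <<'E'
from g import *
near()
E
```

```text
14.8 [0.66912215 0.05420126 0.0642791 ] along x' 0.6665799577741874 F [-8.34813121 -2.83609105 11.73699606] -8.748386793854783 along c 0.080707193567307 1.109742982443451
edge 240.63338788870703 (np.float64(255.34146341463415), np.float64(262.5954545454546), np.float64(7.253991130820424))
[ 48  47  41  43  46  50  68  91 106 111 109 106 100  90  91  98 110 113
 114 110 101  84  72  72  73  71  75  84 102 115 121 125 126 127 127 127
 126 126 122 110  82  67  64  65  66  68  60]
```

Call:
apply_moves --steps '[[[0.04,0,0,0,0,0,-1],[0.07,0,0,0,0,0,-1],[0.07,0,0,0,0,0,-1]]]'

```text
time_s: 15.22
position: [0.6696, 0.0543, 0.0643]
tcp_rot: [[0.979, 0.202, -0.009], [0.202, -0.979, -0.002], [-0.009, -0.0, -1.0]]
force: [-8.7, -3.0, 12.1]
opening: 0.206
grasp_force: 30.0
```

```bash
python3 - <<'E'
from g import *
near()
E
```

```text
15.225 [0.66959853 0.0542878  0.06430702] along x' 0.6670641159391048 F [-8.72140663 -2.96646527 12.11751745] -9.14027155497551 along c 0.08071766182735618 1.1628546352526632
edge 241.6098807495741 (np.float64(256.05555555555554), np.float64(262.62626262626264), np.float64(6.570707070707101))
[ 46  48  44  45  45  47  52  71  95 106 110 109 107 100  92  93 103 111
 113 112 108  96  81  72  72  73  74  85 101 114 122 126 127 127 126 128
 127 128 121 110  81  65  65  65  67  69  62]
```

b is about 2 mm in by image, travel and force. I'll release it and go to c.

Call:
apply_moves --steps '[[[0,0,0,0,0,0,0.3],[0,0,0,0,0,0,0.3],[0,0,0,0,0,0,0.3],[0,0,0,0,0,0,0.3],[0,0,-2,0,0,0,0.3],[0,0,-5,0,0,0,0.3],[-1.5,-5,-5,0,0,0,0.3],[-1.5,-11,-5,0,0,0,0.3],[-1.5,-17.3,-5,0,0,0,0.3],[-1.5,-17.3,-5,0,0,0,0.3],[-1.5,-17.3,-5,0,0,0,0.3],[-1.5,-17.3,-5,0,0,0,0.3]]]'

```text
time_s: 16.77
position: [0.6248, 0.2202, 0.1141]
tcp_rot: [[0.98, 0.199, 0.001], [0.199, -0.98, -0.0], [0.001, 0.0, -1.0]]
force: [-0.3, -0.2, -0.9]
opening: 0.654
grasp_force: 0.0
```

```bash
python3 - <<'E'
from g import *
np.set_printoptions(precision=4,suppress=True)
b=look();m=bot.camera_model("wrist")
print(bot.read_state()["opening"],proj(m,np.array([.6203,.2212,.083])))
a=bot.capture("scene")[300:370,190:280]
c=np.zeros((560,800,3),np.uint8);c[:300,:420]=b[60:360,110:530];c[:280,420:780]=cv2.resize(a,(360,280),interpolation=2)
t=bot.capture("top")[225:295,330:420];c[280:560,420:780]=cv2.resize(t,(360,280),interpolation=2)
cv2.imwrite("pics/m5.png",c)
E
```

```text
16.775 [0.6248 0.2202 0.1141] along x' 0.6563573761274397 F [-0.3124 -0.2253 -0.8672] -0.3511692533120412 along c -0.09087081666714726 0.15834933507684232
0.6483974576955084 [315.0819 286.0182]
```

View pics/m5.png

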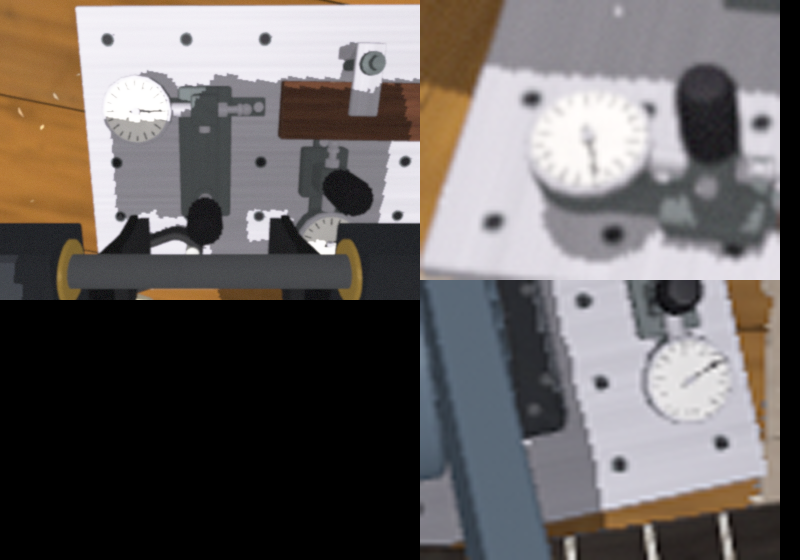

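Dial b's hand (top view, centre (685,385), tip (720,362)) has turned about 68° from rest, so about 1.9 mm in. Head c sits between the fingers. Its ball is at picture (258,107) and the blank end at x≈283, a gap of roughly 11 mm. Next: descend, grip and advance 6 mm.

Call:
apply_moves --steps '[[[-0.4,-0.2,2,0,0,0,0.3],[-0.4,-0.2,5,0,0,0,0.3],[-0.4,-0.2,5,0,0,0,-1],[-0.4,-0.2,5,0,0,0,-1],[-0.4,-0.2,5,0,0,0,-1],[-0.4,-0.2,5,0,0,0,-1],[-0.4,-0.2,5,0,0,0,-1],[-0.4,-0.2,5,0,0,0,-1],[-0.4,-0.2,5,0,0,0,-1],[-0.4,-0.2,5,0,0,0,-1],[-0.4,0,5,0,0,0,-1],[-0.4,0.2,5,0,0,0,-1],[-0.4,0.4,5,0,0,0,-1],[-0.4,0.4,5,0,0,0,-1],[-0.4,0.4,5,0,0,0,-1]]]'

```text
time_s: 18.8
position: [0.621, 0.2195, 0.0644]
tcp_rot: [[0.98, 0.2, 0.001], [0.2, -0.98, 0.004], [0.002, -0.004, -1.0]]
force: [-1.7, 5.1, 5.5]
opening: 0.206
grasp_force: 30.0
```

```bash
python3 - <<'E'
from g import *
np.set_printoptions(precision=4,suppress=True)
b=look();m=bot.camera_model("wrist");print(bot.read_state()["grasp_force"])
X=np.array([.6203,.2212,.041])+.06*np.array([.98,.2,0]);C=proj(m,X+.03*np.array([.2,-.98,0]));print(C,[proj(m,np.array([*q,.047])) for q in((.6702,.1851),(.7028,.1905))])
cv2.imwrite("pics/m6.png",cv2.convertScaleAbs(cv2.resize(b[60:180,280:440],None,fx=5,fy=5,interpolation=2),alpha=1.6))
E
```

```text
18.8 [0.621  0.2195 0.0644] along x' 0.6524369233181857 F [-1.7105  5.0934  5.4935] -0.6576290475516698 along c -0.0908787987028934 -5.333587170465394
30.00591192394495
[379.2847 165.3497] [array([412.5839, 206.4742]), array([420.463 , 132.4627])]
```

View pics/m6.png

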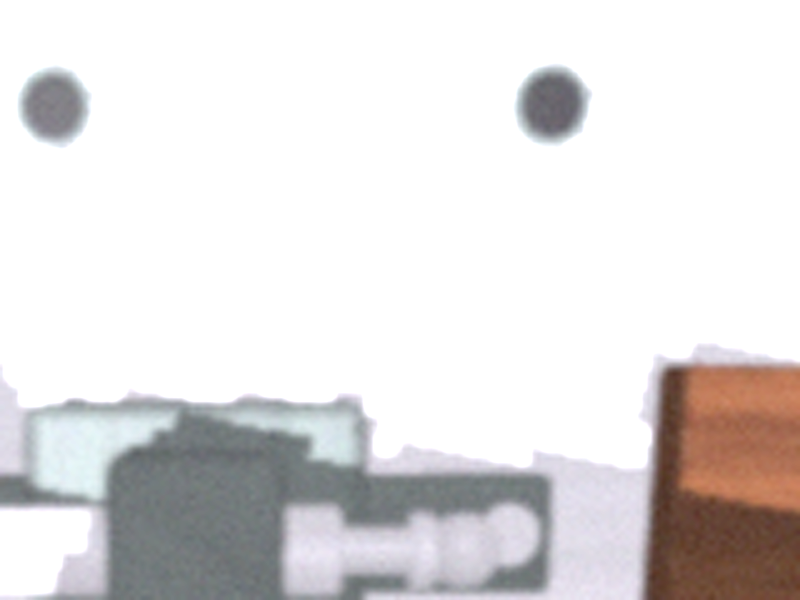

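This shows ball c's tip at crop (542,537) and the blank's end face at x≈658, a gap of about 11 mm. The plunger shaft lies between the sleeve (x=343) and the ring (x=412). The arm gives a few mm under load, so the carriage has only just begun to move. I'll continue by numbers from here.

Call:
apply_moves --steps '[[[0,0.2,0,0,0,0,-1],[0,0.4,0,0,0,0,-1],[0,0.6,0,0,0,0,-1],[0,0.7,0,0,0,0,-1],[0,0.7,0,0,0,0,-1]]]'

```text
time_s: 19.48
position: [0.6223, 0.2128, 0.0644]
tcp_rot: [[0.98, 0.2, 0.001], [0.2, -0.98, 0.004], [0.002, -0.004, -1.0]]
force: [-2.1, 5.7, 5.4]
opening: 0.209
grasp_force: 30.0
```

```bash
cat >> g.py <<'E'
def seec(b=None):
    if b is None:b=look()
    b=b.astype(float);q=b[174:177].mean((0,2));print("shaft 330:400",q[330:400].round().astype(int))
    q2=b[165:169].mean((0,2));e=(b[165:169,:,2]-b[165:169,:,0]).mean(0)
    tip=[i for i in range(360,440) if q2[i]>85][:1];print("ball rows 375:430",q2[375:430].round().astype(int));print("edge",cross(e,16,370,True))
E
python3 - <<'E'
from g import *
o=cv2.resize(cv2.imread("pics/m6.png"),(160,120),interpolation=3);b=np.zeros((480,640,3));b[60:180,280:440]=o/1.6;seec(b)
seec()
E
```

```text
shaft 330:400 [ 73  70  72  72  72  76  97 120 131 135 133 132 134 134 134 135 133 126
 110  96  90  87  87  89  89  90  90  90  92  91  96 108 120 128 130 127
 121 116 113 116 120 122 123 124 122 120 115 103  90  79  75  78  76  76
  74  73  74  74  81 104 129 141 143 143 140 143 142 141 142 143]
ball rows 375:430 [136 133 133 132 134 137 140 140 139 139 139 136 119  95  96 118 137 142
 142 141 142 142 142 143 142 142 142 141 141 142 141 142 140 126  97  60
  42  40  41  43  44  43  45  45  43  44  47  46  46  45  45  45  46  47
  46]
edge 410.02222222222224
19.475 [0.62233429 0.2127932  0.06441599] along x' 0.6524462430125958 F [-2.10584364  5.73092657  5.36116075] -0.9175414565557866 along c -0.08407047952042329 -6.0374767695984515
shaft 330:400 [ 73  74  73  72  71  76  97 120 133 135 135 135 135 134 134 136 134 128
 112  96  89  89  88  88  90  89  89  91  89  91  94 109 122 129 130 129
 122 116 114 118 122 124 123 123 123 124 125 132 137 143 143 143 142 143
 142 144 143 144 143 143 145 143 143 134 109  65  43  43  46  47]
ball rows 375:430 [137 134 133 134 136 139 142 143 144 143 144 143 142 144 142 143 143 142
 138 119  85  54  44  43  45  46  47  45  46  47  44  45  46  45  48  48
  43  44  46  48  46  47  47  48  46  45  45  44  44  47  45  46  46  45
  46]
edge 395.65384615384613
```

Call:
apply_moves --steps '[[[0,0.1,0,0,0,0,-1],[0,0.2,0,0,0,0,-1],[0,0.3,0,0,0,0,-1],[0,0.3,0,0,0,0,-1],[0,0.3,0,0,0,0,-1]]]'

```text
time_s: 20.15
position: [0.6229, 0.2099, 0.0644]
tcp_rot: [[0.98, 0.2, 0.001], [0.2, -0.98, 0.004], [0.002, -0.004, -1.0]]
force: [-1.8, 5.4, 5.2]
opening: 0.209
grasp_force: 30.0
```

Call:
apply_moves --steps '[[[0,0.05,0,0,0,0,-1],[0,0.1,0,0,0,0,-1],[0,0.1,0,0,0,0,-1]]]'

```text
time_s: 20.52
position: [0.6232, 0.209, 0.0645]
tcp_rot: [[0.98, 0.2, 0.001], [0.2, -0.98, 0.004], [0.002, -0.004, -1.0]]
force: [-1.2, 6.8, 4.6]
opening: 0.206
grasp_force: 30.0
```

Call:
apply_moves --steps '[[[0,0.05,0,0,0,0,-1],[0,0.1,0,0,0,0,-1],[0,0.1,0,0,0,0,-1]]]'

```text
time_s: 20.9
position: [0.6233, 0.208, 0.0644]
tcp_rot: [[0.98, 0.2, 0.001], [0.2, -0.98, 0.004], [0.002, -0.004, -1.0]]
force: [-0.6, 6.1, 5.4]
opening: 0.212
grasp_force: 30.0
```

```bash
python3 - <<'E'
from g import *
seec()
E
```

```text
20.9 [0.62329978 0.20803016 0.06440516] along x' 0.6524398153205891 F [-0.63071479  6.09108031  5.37906546] 0.6001155684314665 along c -0.0792095960197883 -6.095401658385103
shaft 330:400 [ 72  75  72  72  72  78  97 121 134 135 133 134 135 134 136 138 135 127
 111  97  90  87  89  89  90  90  90  91  90  93  97 110 122 129 132 127
 125 126 124 127 126 126 127 127 129 128 129 131 137 140 144 143 142 133
 105  65  45  45  48  51  50  51  50  50  49  50  51  51  52  51]
ball rows 375:430 [138 136 134 134 135 141 143 142 139 119  81  49  44  45  48  44  46  45
  47  48  49  46  46  46  46  48  49  44  45  47  45  46  48  46  46  46
  48  46  46  46  46  47  44  48  45  47  44  47  44  47  46  44  44  45
  45]
edge 385.52941176470586
```

The force is still plain drag and the ring hasn't shifted. The rounded bit at x=490-542 was the rail's screw; the ball itself ends near col 381. About 3 mm remains.

Call:
apply_moves --steps '[[[0,0.07,0,0,0,0,-1],[0,0.14,0,0,0,0,-1],[0,0.2,0,0,0,0,-1],[0,0.2,0,0,0,0,-1]]]'

```text
time_s: 21.45
position: [0.6237, 0.2061, 0.0644]
tcp_rot: [[0.98, 0.2, 0.001], [0.2, -0.98, 0.004], [0.002, -0.004, -1.0]]
force: [-1.0, 5.7, 5.4]
opening: 0.21
grasp_force: 30.0
```

Call:
apply_moves --steps '[[[0,0.05,0,0,0,0,-1],[0,0.1,0,0,0,0,-1],[0,0.1,0,0,0,0,-1]]]'

```text
time_s: 21.82
position: [0.624, 0.2051, 0.0644]
tcp_rot: [[0.98, 0.2, 0.001], [0.2, -0.98, 0.004], [0.002, -0.004, -1.0]]
force: [-1.1, 5.2, 5.4]
opening: 0.205
grasp_force: 30.0
```

```bash
python3 - <<'E'
from g import *
seec()
E
```

```text
21.825 [0.62396452 0.20506716 0.06444604] along x' 0.6524986619015883 F [-1.06177314  5.15738023  5.42213125] -0.009061628910508178 along c -0.07617291622174016 -5.266587257599379
shaft 330:400 [ 74  73  74  74  72  76  98 120 132 135 135 136 136 135 136 136 134 128
 112  95  88  88  88  90  91  91  91  91  91  92  96 111 123 131 132 132
 131 130 128 126 127 128 128 128 129 129 127 120  94  62  44  46  48  49
  50  51  53  51  50  52  50  51  51  49  48  50  51  52  51  49]
ball rows 375:430 [137 135 131 119  93  65  50  51  51  45  46  44  47  48  46  46  47  45
  46  46  46  49  44  48  47  46  46  45  48  48  45  47  45  45  47  46
  46  45  46  46  45  45  45  46  45  45  42  46  44  44  47  44  45  46
  44]
edge 380.05
```

Call:
apply_moves --steps '[[[0,0.05,0,0,0,0,-1],[0,0.1,0,0,0,0,-1],[0,0.1,0,0,0,0,-1]]]'

```text
time_s: 22.25
position: [0.624, 0.2045, 0.0644]
tcp_rot: [[0.98, 0.2, 0.001], [0.2, -0.98, 0.005], [0.002, -0.005, -1.0]]
force: [-1.6, 6.6, 4.3]
opening: 0.21
grasp_force: 30.0
```

Call:
apply_moves --steps '[[[0,0.05,0,0,0,0,-1],[0,0.1,0,0,0,0,-1],[0,0.1,0,0,0,0,-1]]]'

```text
time_s: 22.62
position: [0.6242, 0.2039, 0.0644]
tcp_rot: [[0.98, 0.2, 0.001], [0.2, -0.98, 0.005], [0.002, -0.005, -1.0]]
force: [-1.0, 7.2, 5.3]
opening: 0.205
grasp_force: 30.0
```

```bash
python3 - <<'E'
from g import *
seec()
E
```

```text
22.625 [0.62416201 0.20389754 0.06442875] along x' 0.6524582763504823 F [-1.03195128  7.228643    5.26975314] 0.434416348100569 along c -0.07498718298005398 -7.290460391870513
shaft 330:400 [ 72  74  72  73  72  77  97 122 133 135 136 137 134 136 136 136 135 128
 113  97  92  90  87  89  91  91  92  93 100 112 124 130 131 130 130 131
 128 128 126 126 128 128 128 129 125 112  81  58  52  53  52  48  50  50
  50  49  50  50  52  50  52  50  50  50  48  51  50  50  48  52]
ball rows 375:430 [133 123 100  69  50  49  46  46  48  48  48  46  46  47  46  48  47  46
  49  47  46  46  46  49  49  46  47  48  48  46  46  46  47  47  45  47
  45  45  45  46  45  46  44  46  43  47  43  44  46  45  44  46  42  45
  46]
edge 378.2448979591837
```

Contact is made: the ring has shifted 2.2 px, about 1 mm, and the force is up. I'll push roughly 1 mm further.

Call:
apply_moves --steps '[[[0,0.05,0,0,0,0,-1],[0,0.1,0,0,0,0,-1],[0,0.15,0,0,0,0,-1],[0,0.15,0,0,0,0,-1]]]'

```text
time_s: 23.18
position: [0.6244, 0.2028, 0.0644]
tcp_rot: [[0.98, 0.2, 0.001], [0.2, -0.98, 0.006], [0.002, -0.006, -1.0]]
force: [-0.7, 8.6, 6.3]
opening: 0.206
grasp_force: 30.0
```

```bash
python3 - <<'E'
from g import *
seec()
E
```

```text
23.175 [0.62440175 0.20281077 0.06443105] along x' 0.6524758673720965 F [-0.71064109  8.56434575  6.34333535] 1.0164408782938084 along c -0.07387420350401748 -8.535187058279734
shaft 330:400 [ 74  75  74  74  72  77  98 121 133 135 136 136 135 136 137 136 135 127
 112  95  91  89  89  90  92  94  99 112 124 129 132 133 132 129 129 126
 127 127 128 129 127 128 122 103  78  57  46  49  50  50  49  50  51  50
  51  50  50  50  51  51  51  51  50  48  49  49  49  50  50  48]
ball rows 375:430 [94 65 55 50 47 46 48 46 47 46 45 48 47 48 46 44 46 48 46 47 46 47 48 46
 47 46 48 46 48 46 48 47 47 45 48 48 47 46 46 44 43 47 46 44 44 44 44 45
 44 43 43 43 46 46 44]
edge 375.7962962962963
```

c is about 2 mm in. I'll ease off the stored push, release and lift clear.

Call:
apply_moves --steps '[[[0,-0.12,0,0,0,0,-1],[0,-0.25,0,0,0,0,-1],[0,-0.25,0,0,0,0,0.3],[0,-0.25,0,0,0,0,0.3],[0,-0.25,0,0,0,0,0.3],[0,-0.25,0,0,0,0,0.3],[0,-0.25,0,0,0,0,0.3],[0,-0.25,-3,0,0,0,0.3],[0,-0.25,-8,0,0,0,0.3],[0,-0.25,-14,0,0,0,0.3],[-4,0,-18,0,0,0,0.3],[-8,0,-18,0,0,0,0.3],[-8,0,-18,0,0,0,0.3],[-8,0,-18,0,0,0,0.3]]]'

```text
time_s: 24.98
position: [0.5471, 0.1828, 0.2438]
tcp_rot: [[0.98, 0.201, 0.002], [0.201, -0.98, 0.0], [0.002, 0.0, -1.0]]
force: [-0.4, -0.2, 0.3]
opening: 0.652
grasp_force: 0.0
```

```bash
cat > d.py <<'E'
from g import *
# dial hand: for each camera, sample faces on z=.051 plane; hand = darkest ray from the dial centre
def dial(cam,c0,xdir):
    m=bot.camera_model(cam);im=bot.capture(cam)
    pp=proj(m,np.array([*c0,.051]))
    if not(15<pp[0]<625 and 15<pp[1]<465):return cam,"out",pp
    n=161;g=np.linspace(-.03,.03,n);M=np.array([[proj(m,np.array([c0[0]+x,c0[1]+y,.051])) for y in g] for x in g],np.float32)
    o=cv2.cvtColor(cv2.remap(im,M[...,0],M[...,1],1),cv2.COLOR_BGR2GRAY).astype(float)
    # recentre: bright disc
    w=cv2.morphologyEx((o>150).astype(np.uint8),cv2.MORPH_CLOSE,np.ones((9,9),np.uint8));k,_,st,ce=cv2.connectedComponentsWithStats(w)
    i=1+np.argmax([st[j,4] if abs(ce[j]-80).max()<30 else 0 for j in range(1,k)]);cy,cx=ce[i][0],ce[i][1]
    s=g[1]-g[0];A=np.radians(np.arange(0,360,3));r=np.arange(.004,.0125,.0005)/s
    v=np.array([cv2.remap(o.astype(np.float32),(cy+r*np.sin(a)).astype(np.float32)[None],(cx+r*np.cos(a)).astype(np.float32)[None],1).mean() for a in A])
    k=v.argmin();a0=np.arctan2(xdir[1],xdir[0]);cw=np.degrees(a0-A[k])%360
    return cam,"diam mm",np.round(st[i,2:4]*s*1e3,1),"cw deg",round(cw),"mm",round(cw/36,2),"contrast",round(np.median(v)-v[k])
E
python3 - <<'E'
from d import *
s=bot.read_state();print(s["time_s"],s["position"],s["opening"],s["force"])
X=np.array([.98,.2]);Y=np.array([.2,-.98])
for n,c,d in(("a",np.array([.5876,.134])+.0255*X,X),("b",np.array([.606,.0408])+.0245*X,X),("c",np.array([.6706,.2717])+.0165*Y,Y)):
    for cam in("scene","top","wrist"):
        try:print(n,*dial(cam,c,d))
        except Exception as e:print(n,cam,"err",e)
E
```

```text
24.975 [0.54705423 0.18279189 0.24383333] 0.6520387644572634 [-0.35683209 -0.16750337  0.31060883]
a scene diam mm [37.5 36.4] cw deg 63 mm 1.74 contrast 36
a top diam mm [6.4 4.1] cw deg 12 mm 0.32 contrast 86
a wrist diam mm [36.  36.4] cw deg 66 mm 1.82 contrast 54
b scene diam mm [49.5 60.4] cw deg 42 mm 1.15 contrast 23
b top diam mm [52.9 60.4] cw deg 39 mm 1.07 contrast 48
b wrist diam mm [49.5 60.4] cw deg 42 mm 1.15 contrast 30
c scene diam mm [60.4 60.4] cw deg 54 mm 1.49 contrast 39
c top diam mm [60.4 60.4] cw deg 45 mm 1.24 contrast 45
c wrist diam mm [60.4 60.4] cw deg 51 mm 1.4 contrast 41
```

Gauge a reads about 1.8 mm from two cameras. For b and c the bright plate merged with the disc, so I'll centre with a Hough circle instead.

```bash
python3 - <<'E'
s=open("d.py").read()
i=s.index("    # recentre");j=s.index("    s=g[1]")
s=s[:i]+"    h=cv2.HoughCircles(cv2.GaussianBlur(o.astype(np.uint8),(5,5),0),cv2.HOUGH_GRADIENT,1,200,param1=80,param2=12,minRadius=46,maxRadius=57)[0][0];cy,cx=h[:2]\n"+s[j:]
s=s.replace('np.round(st[i,2:4]*s*1e3,1)','np.round(h[2]*2*s*1e3,1),np.round((h[:2]-80)*s*1e3,1)')
open("d.py","w").write(s)
E
python3 - <<'E'
from d import *
X=np.array([.98,.2]);Y=np.array([.2,-.98])
for n,c,d in(("a",np.array([.5876,.134])+.0255*X,X),("b",np.array([.606,.0408])+.0245*X,X),("c",np.array([.6706,.2717])+.0165*Y,Y)):
    for cam in("scene","top","wrist"):
        try:print(n,*dial(cam,c,d))
        except Exception as e:print(n,cam,"err",e)
E
```

```text
a scene err 'NoneType' object is not subscriptable
a top err 'NoneType' object is not subscriptable
a wrist err 'NoneType' object is not subscriptable
b scene diam mm 39.8 [-1.7  1.7] cw deg 69 mm 1.9 contrast 52
b top err 'NoneType' object is not subscriptable
b wrist diam mm 40.7 [ 1.3 -2.1] cw deg 69 mm 1.9 contrast 62
c scene diam mm 40.5 [-5.8  3.9] cw deg 102 mm 2.82 contrast 34
c top diam mm 35.6 [-3.9  0.2] cw deg 78 mm 2.15 contrast 43
c wrist diam mm 38.8 [-4.7 -3.2] cw deg 72 mm 1.99 contrast 41
```

The dials agree with the other measurements: a about 1.8, b 1.9, c about 2.0-2.15 mm. The scene view of c read 2.8, with a poor circle centre, but that is still within limits. The arm is clear, so I'll hand in.

```bash
python3 -c "
from rig import bot
print(bot.hand_in())"
```

```text
the job is handed in; nothing more can be done
None
```

All three gauges are standing against the blank, pressed in about 1.8 mm (a), 1.9 mm (b) and 2.0–2.2 mm (c). The arm is clear and the job was handed in at about 25 s of the 67 s allowed; no verdict came back.

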